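Unclip the parts crate and load its carton into the pick bay

ROBOT

A 7-joint arm with a two-finger parallel gripper is mounted at the origin on a cart in front of the work surface, level with it; the furniture and walls round the work are solid. World frame = base frame: x ahead of the robot, y to its left, z up, the work surface at z = 0. Lengths are in m, angles in rad, forces in N, time in s.
With the tool pointing down it reaches from about 0.425 to 0.925 m from the base axis. Payload 6.8 kg.
Tool frame: the origin (TCP) lies midway between the tips of the shut fingers; the grasp point (between the pads) lies 19 mm behind it; z points along the fingers, x is the direction in which the jaws open and shut, and the axes are right-handed (so a half turn about z gives the same grasp; the last joint's range is limited). The gripper opens to 85 mm and grips with 20 to 120 N. Pads are 22 mm wide; open, the fingers measure 114 mm over their backs; the gripper's body (76 mm by 85 mm) begins 54 mm behind the grasp point. The pads swing forward as they close: fully open they stand 13 mm farther back than shut.
Start: joints at [-1.341, 0.477, 0.022, 1.555, -0.011, 1.109, -0.083], TCP at [0.224, 0.637, 0.231] pointing down, gripper open.
Joint ranges: [-2.96, 2.96], [-0.34, 2.1], [-1.41, 1.46], [0.24, 2.44], [-1.37, 4.51], [0.17, 1.92], [-2.96, 2.96]. Speed limits (rad/s): [2.39, 2.39, 3.14, 3.14, 3.14, 3.14, 3.14].

INTERFACE

Orientations are given as a unit quaternion [w, x, y, z].
In Python, from station import bot, imaging, nets gives the robot as it stands. The module is installed in compiled form; this text tells all that it offers.
- The arm moves only by the tool apply_moves, never from a script. Its argument "moves" is text: rows parted by semicolons, each of 7 numbers parted by spaces: the gripper command: -1 is fully open, 1 is shut, values between are in proportion, then the shift along the tool's x, y, z normalised to -1 to 1, where 1 is 120 mm, then the turn, a rotation vector about the tool's x, y, z normalised to -1 to 1, where 1 is 4 degrees. In form: hand dx dy dz rx ry rz; .... A call has 1 to 12 rows; each row shifts and turns the commanded pose from where the row before left it, along the tool's axes as they then stand; what a row does not reach is not made up. A row lasts 1/12 s, in which the tool goes at most 41.7 mm and 7.16 degrees, less where a joint would pass 70% of its speed; a pose out of reach is approached as far as the arm can. A call with a number of a shift or a turn outside -1 to 1 is refused whole. A call with a gripper value outside its range is refused whole. The fingers move at their own pace and stop on an object; "force" is the grip in N (left out, the last holds). Time passes only in rows, so rows that do not move let the fingers close. It gives the time, the measured TCP pose, the force and the opening at its end, in the units of the state.
- bot.get_obs(): the state, without advancing time (a new reading comes with each control period).
- imaging.read_camera(name): name is "side" or "top" or "wrist"; returns a dict with "image" (384x512x3 uint8, red, green, blue), "fx", "fy", "cx", "cy" (pixels), "dist_coeffs" ([k1, k2, p1, p2, k3] as OpenCV has them; the pictures are not rectified), "view" (4x4, takes a point from world to camera coordinates); the wrist camera has in their place "mount" (4x4, takes a point from camera to tool coordinates, whose origin is the TCP and whose axes are the tool frame's). Camera axes: x right, y down, z forward; pixel columns grow to the right and rows downward; lengths in m; the calibration is good to about 2 mm. A picture is of the moment at which its call begins: read the wrist's pose just before it. There is no depth.
- bot.hand_in(): hands the job in, once; it reports no verdict.
Trained networks look in a picture, given as the dict that the camera call returned (one of the last four; its "shot" number tells which), for a name from the list of things; names that differ only in an ending like _2 or _b are one class to them, and where a whole thing is asked for, a point or a joint stands for the part that bears it (a point fixed in the world has none). Each returns a list of dicts, best first, with "score" (0 to 1); they miss things now and then, are a little off and sometimes report something else, mostly with a low value. They report only what shows in the picture. A call takes as long as a camera call. They do not tell look-alikes from the thing itself.
- nets.spot_in(picture, name): "rect" ([left, top, right, bottom] in pixels, round what is visible of it).
- nets.outline_of(picture, name): "region" (384x512 bool, what is visible of it) and "rect" ([left, top, right, bottom] in pixels, round what is visible of it).
- nets.spot_point(picture, name): "location" ([column, row] in pixels: a listed point, or the origin of a listed thing).
The state is a dict: "t": time; "q": joint angles; "joint_vel": joint speeds; "joint_torque": joint torques, N m; "eef_pos": TCP position; "tool_rot": TCP orientation; "contact_force": force on the tool from outside, world axes, zero at the start; "torque": the same for the moment, N m; "gripper_width": opening from 0.0 (shut) to 1.0 (fully open).
Only numpy, scipy, OpenCV 4.12 (cv2) and the standard library are available. Lean on these libraries where they do the work, as an engineer would, in place of code of your own. Each camera call takes 0.05 s, during which the arm holds its last target.

TASK

Flip both orange spring clips on the blue parts crate fully open, then lift the grey lid off and lay it flat, right way up, on the bench clear of the crate. Take out the white carton and lower it gently, always upright, into the pick bay so that it stands fully down on the bay's floor, square between the two tall cheeks; the cheeks leave no room for fingers beside the carton, so you may have to set it down and take it across its other two faces. Leave the brown carton in the crate, leave the clips open, and do not shift or knock over the other things on the bench.

Things in the scene. Friction and masses are not known exactly. Their poses are not given: they have to be found in the camera images.
- crate: Blue open crate, fixed, left or right on the bench, 137 (x) x 150 (y) x 70 mm high; origin under its centre. Floor and walls 5 mm; a divider at its x = 0 (5 mm thick, top at z 62) makes two pockets 61 mm wide in x, 140 long in y, centres x = -33, +33. White carton in one, brown in the other (varies): 5 to 6 mm free beside their x faces, over 30 beyond their y faces. clip_a on its +y side, clip_b on -y.
- clip_a (a joint): Orange clip on the crate's +y side, rad: 0 closed, 1.85 fully open, hanging outside. Hinge parallel to crate x at crate y +90, z 35 mm. A wire claw holds the lid's edge; the tab, 62 mm wide (crate x), 6 thick, stands 42 above the lid panel. Push it outward, away from the lid: about 3 N at first, zero at 0.6 rad, then it springs open by itself (below that, shut). It sweeps to 175 mm from crate centre.
- clip_b (a joint): The same for the clip on the crate's -y side, hinge line at crate (y = -90 mm, z = 35 mm).
- clip_a_tab (a point): Middle of the top edge of clip_a's tab, 83 mm from its hinge line: closed, at crate (0, +90, 118) mm. Moves with the clip.
- clip_b_tab (a point): Middle of the top edge of clip_b's tab: closed, at crate (0, -90, 118) mm. Moves with the clip.
- lid: Loose grey lid, 143 (x) x 156 (y) mm, about 220 g. Origin at the centre of the bottom of its 5 mm deep locating lip (2 to 3 mm play in the crate); panel z 5 to 11 mm; black bar handle along its x, 96 long, 14 wide (y), z 34 to 46, on posts at x = -42, +42. On the crate its origin is 65 mm above the bench; flat on the bench, 0.
- white_carton: White carton with a teal band, 50 (x) x 62 (y) x 55 mm high, 150 g (varies). Origin at the centre of its underside. In the crate its axes are parallel to the crate's.
- brown_carton: Brown carton, 50 x 50 x 42 mm high. Origin at the centre of its underside. Stays in the crate.
- bay: Pick bay, fixed: grey base 100 (x) x 92 (y) x 5 mm, origin under its centre. Two aluminium cheeks 66 mm long (x), 6 thick, tops 71 above the bench, inner faces at y = -35, +35; two yellow lips front and back, inner faces at x = -30, +30, 5 thick, tops 15 above the bench. The carton fits only with its x along the bay's x (either way round); above the lips its x faces are free for fingers.
- bay_seat (a point): Centre of the bay's floor, 5 mm above the bench, where the carton's origin belongs; axes as the bay's. The bench tops are at z = 0 from world x = 0.38 to 0.74, with a gap between two benches from y = 0.05 to 0.10 where no small thing can stand.
- flux_jar: Bystander: amber jar with white lid, 44 mm diameter, 47 mm high, loose. Origin under its centre.
- tape_roll: Bystander: amber tape roll lying flat, 60 mm diameter, 12 mm high, loose. Origin under its centre.
- tip_cleaner: Bystander: black round pot with brass wool, 74 mm diameter, 79 mm high, loose. Origin under its centre.
- clay_cup: Bystander: terracotta cup, 56 mm diameter, 78 mm high, loose. Origin under its centre.
- solder_spool: Bystander: black solder spool, 82 x 54 x 40 mm high, loose. Origin under its centre.
- screwdriver: Bystander: red screwdriver lying along its own y (handle towards +y), 20 x 150 x 18 mm, loose. Origin under its centre.
- clock: Bystander: white desk clock, 44 (x) x 92 (y) x 97 mm high, loose. Origin under its centre.
Not all that is in view belongs to the job. Leave any turquoise look-alike of the bay alone.

How it is judged:
By the outcome, as a careful person would: the job done as asked, in the order asked, and still so for the second after the job is handed in, with the robot touching nothing.
It also fails if it takes over 72 s, if anything falls off the work surface, if the arm or the gripper's body presses on something with over 40 N, if the wrist force passes 120 N, or if a joint passes its speed limit or range.

## Working session

There is one attempt and no reset: what is moved stays moved. The work goes in short steps, Python scripts to look and compute and a tool call to move; the robot and the scene stay as the last step left them, time stands still between calls to the robot, and variables do not carry over. Pictures are saved under pics/ and viewed, and the job is handed in when it is done.

Besides the shell and the picture viewer there is one more tool, called after "Call:" by a JSON object that holds its "fn" and its "kwargs". apply_moves: Moves the arm, as the interface text tells. Scaled input: -1 to 1 covers 120 mm each way for a shift and 4 degrees each way for a turn. Its arguments: {"type":"object","properties":{"moves":{"type":"string"},"force":{"type":"number"}},"required":["moves"]}

```bash
mkdir -p pics
cat > h.py <<'E'
from station import bot, imaging, nets
import numpy as np, cv2
from scipy.spatial.transform import Rotation as R
def save(p,name):
    cv2.imwrite('pics/'+name+'.png',cv2.cvtColor(p['image'],cv2.COLOR_RGB2BGR))
def K(p): return np.array([[p['fx'],0,p['cx']],[0,p['fy'],p['cy']],[0,0,1.]])
def pose():
    o=bot.get_obs(); q=o['tool_rot']; T=np.eye(4); T[:3,:3]=R.from_quat([q[1],q[2],q[3],q[0]]).as_matrix(); T[:3,3]=o['eef_pos']; return T
def cw(p,T=None):
    return np.linalg.inv(np.array(p['view'])) if 'view' in p else T@np.array(p['mount'])
def ray(p,uv,T=None):
    n=cv2.undistortPoints(np.array([[uv]],float),K(p),np.array(p['dist_coeffs']))[0,0]
    C=cw(p,T); d=C[:3,:3]@np.array([n[0],n[1],1.]); return C[:3,3],d
def atz(p,uv,z,T=None):
    o,d=ray(p,uv,T); return o+d*(z-o[2])/d[2]
def proj(p,P,T=None):
    V=np.linalg.inv(cw(p,T)); rv=cv2.Rodrigues(V[:3,:3])[0]
    return cv2.projectPoints(np.array(P,float).reshape(-1,3),rv,V[:3,3],K(p),np.array(p['dist_coeffs']))[0][:,0]
def snap(n,tag):
    T=pose(); p=imaging.read_camera(n); save(p,tag); return p,T
E
python3 - <<'E'
from h import *
np.set_printoptions(precision=3,suppress=True)
o=bot.get_obs(); print(o)
for n in ['top','side','wrist']:
    p,T=snap(n,n+'0'); print(n,cw(p,T)[:3,3],cw(p,T)[:3,2],p['fx'])
    print(n,'mount' in p and p['mount'])
    for t in ['crate','lid','clip_a_tab','bay','bay_seat','flux_jar','tape_roll','tip_cleaner','clay_cup','solder_spool','screwdriver','clock','white_carton','brown_carton']:
        if n!='wrist': 
            for r in nets.spot_point(p,t)[:3]: print(t,np.array(r['location']),round(r['score'],2), atz(p,r['location'],0)[:2])
E
```

```text
{'t': 0.0, 'q': array([-1.341,  0.478,  0.022,  1.556, -0.012,  1.109, -0.083]), 'joint_vel': array([ 0.002, -0.   , -0.   ,  0.   , -0.   ,  0.001,  0.   ]), 'joint_torque': array([  0.   , -59.644,   1.608, -28.12 ,   0.012,   0.009,   0.   ]), 'eef_pos': array([0.224, 0.636, 0.23 ]), 'tool_rot': array([ 0.001,  0.816,  0.578, -0.001]), 'contact_force': array([-0.388, -0.186, -0.379]), 'torque': array([-0.013,  0.022, -0.055]), 'gripper_width': 1.0010093137674405}
top [ 0.319 -0.035  1.926] [ 0.129  0.007 -0.992] 490.86035050429115
top False
crate [177.6 207.5] 0.74 [0.517 0.257]
lid [175.5 207.2] 0.58 [0.518 0.265]
clip_a_tab [149.9 197.5] 0.44 [0.554 0.371]
bay [316.1 222.5] 0.79 [ 0.473 -0.292]
bay [292.1 221.4] 0.75 [ 0.475 -0.197]
bay [291.4 168.1] 0.5 [ 0.688 -0.191]
bay_seat [353.5 212.2] 0.93 [ 0.517 -0.442]
bay_seat [317.6 219.7] 0.89 [ 0.484 -0.298]
flux_jar [291.3 223.5] 0.49 [ 0.466 -0.194]
tape_roll [251.  185.5] 0.45 [ 0.613 -0.031]
tip_cleaner [330.8 165.6] 0.75 [ 0.703 -0.35 ]
tip_cleaner [316.4 219.3] 0.56 [ 0.485 -0.293]
clay_cup [163.1 161.4] 0.76 [0.702 0.325]
s
[... 477 characters left out ...]
 [0.499 0.252]
bay_seat [387.7 213.4] 0.89 [ 0.534 -0.455]
bay_seat [341.2 226.7] 0.69 [ 0.476 -0.294]
bay_seat [178.2 198.9] 0.23 [0.544 0.269]
flux_jar [309.7 228.8] 0.53 [ 0.462 -0.188]
tape_roll [268.2 182.1] 0.56 [ 0.629 -0.041]
tip_cleaner [356.6 168.3] 0.57 [ 0.706 -0.359]
tip_cleaner [346.8 223.9] 0.4 [ 0.487 -0.313]
clay_cup [167.1 161.7] 0.75 [0.691 0.334]
solder_spool [314.2 167.1] 0.79 [ 0.701 -0.205]
screwdriver [270.7 166.1] 0.47 [ 0.695 -0.047]
clock [210.1 163.3] 0.56 [0.694 0.175]
wrist [0.159 0.659 0.373] [ 0.257 -0.089 -0.962] 284.2290413937406
wrist [[ 1.     0.001  0.001 -0.   ]
 [-0.001  0.962  0.272 -0.069]
 [-0.001 -0.272  0.962 -0.141]
 [ 0.     0.     0.     1.   ]]
```

Run:
```python
import cv2
a=cv2.imread('pics/top0.png')[130:280,90:410]; cv2.imwrite('pics/top0c.png',cv2.resize(a,None,fx=2.5,fy=2.5,interpolation=cv2.INTER_CUBIC))
a=cv2.imread('pics/side0.png')[130:300,90:440]; cv2.imwrite('pics/side0c.png',cv2.resize(a,None,fx=2.25,fy=2.25,interpolation=cv2.INTER_CUBIC))
```

```text
(no output)
```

View pics/top0c.png

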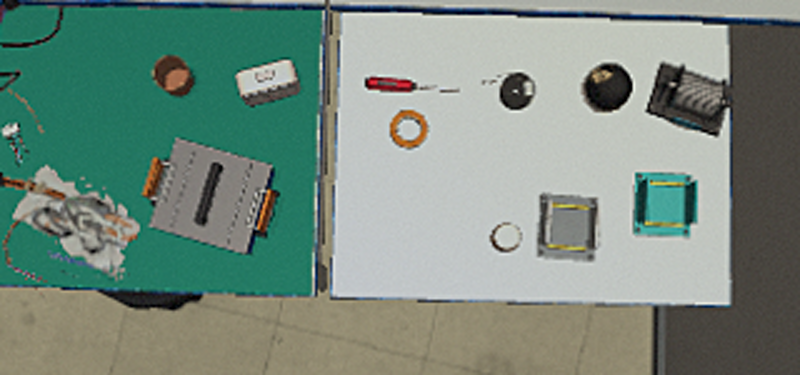

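View pics/side0c.png

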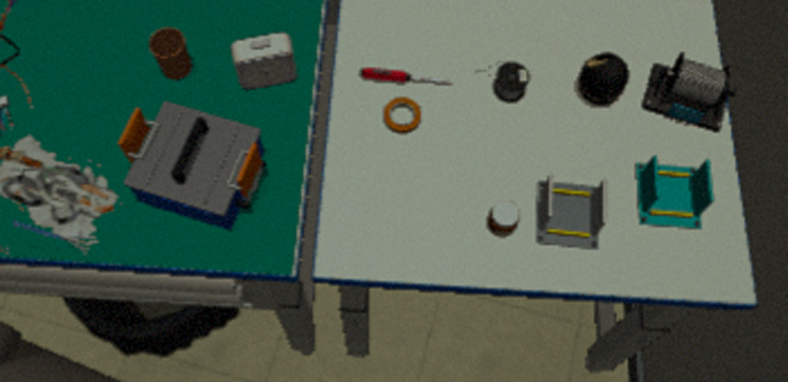

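View pics/wrist0.png

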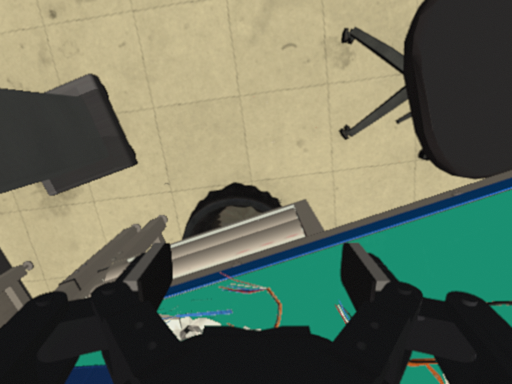

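```bash
cat > fit.py <<'E'
from h import *
from scipy.optimize import minimize
def rect(x,y,yaw,w,h,z):
    c,s=np.cos(yaw),np.sin(yaw)
    return np.array([[x+c*a-s*b,y+s*a+c*b,z] for a,b in [(-w/2,-h/2),(w/2,-h/2),(w/2,h/2),(-w/2,h/2)]])
def hullmask(pts):
    m=np.zeros((384*4,512*4),np.uint8); cv2.fillConvexPoly(m,cv2.convexHull((pts*4+2).astype(np.int32)),1)
    return cv2.resize(m.astype(np.float32),(512,384),interpolation=cv2.INTER_AREA)
E
python3 - <<'E'
from fit import *
np.set_printoptions(precision=4,suppress=True)
for n in ['top','side']:
    p,T=snap(n,n+'1')
    for t in ['lid','bay','clip_a','white_carton']:
        for r in nets.outline_of(p,t)[:4]:
            m=r['region'].astype(np.uint8); 
            if m.sum()<20: continue
            cs=max(cv2.findContours(m,0,2)[0],key=cv2.contourArea)
            z={'lid':.076,'bay':.005,'clip_a':.1,'white_carton':.06}[t]
            W=np.array([atz(p,c[0].astype(float),z)[:2] for c in cs],np.float32)
            print(n,t,round(r['score'],2),np.array(r['rect']),cv2.minAreaRect(W*1000))
E
```

```text
top lid 0.69 [153.1 183.4 198.5 229.6] ((507.9933166503906, 260.52386474609375), (151.6517333984375, 145.03089904785156), 77.57223510742188)
top bay 0.72 [307.2 210.8 332.  233.8] ((478.477783203125, -297.22467041015625), (94.98381042480469, 91.35364532470703), 0.5805411338806152)
top bay 0.57 [345.7 198.5 367.3 225.2] ((521.934326171875, -451.323974609375), (96.3068618774414, 97.34346008300781), 0.3094536066055298)
top clip_a 0.52 [197.1 205.7 201.2 218.7] ((489.80859375, 168.945068359375), (13.327264785766602, 42.69580078125), 81.01734161376953)
top white_carton 0.46 [306.6 207.2 331.8 234.2] ((477.5931396484375, -287.7723388671875), (99.90055084228516, 92.54098510742188), 0.5563918352127075)
side lid 0.81 [147.  176.  202.7 228.9] ((509.06463623046875, 260.464111328125), (153.7224884033203, 140.7204132080078), 76.07313537597656)
side lid 0.39 [327.6 208.2 361.  242.3] ((456.1888732910156, -284.08648681640625), (97.38218688964844, 101.97972106933594), 86.36021423339844)
side bay 0.92 [371.  199.7 406.6 231.8] ((526.994384765625, -459.15093994140625), (115.15292358398438, 114.2183609008789), 88.40843200683594)
side bay 0.62 [327.7 204.7 358.1 240.3] ((486.3047180175781, -300.7537536621094), (103.89031982421875, 112.972412109375), 86.36072540283203)
side bay 0.46 [191.  146.2 220.5 170.2] ((718.7478637695312, 190.53903198242188), (97.18603515625, 97.6456298828125), 17.042070388793945)
side clip_a 0.7 [142.5 180.7 154.3 197.3] ((527.1224975585938, 342.16973876953125), (30.798219680786133, 74.28107452392578), 80.47102355957031)
side clip_a 0.6 [189.8 195.9 209.6 219.3] ((482.3833923339844, 172.92893981933594), (40.95327377319336, 71.89695739746094), 70.29925537109375)
side clip_a 0.17 [325.6 208.9 360.9 241.7] ((443.6051940917969, -278.121337890625), (95.70613861083984, 98.38465118408203), 85.70735931396484)
```

Call:
{"fn": "apply_moves", "kwargs": {"moves": "0 -0.183 0.224 -0.014 0 0 0;0 -0.183 0.224 -0.014 0 0 0;0 -0.183 0.224 -0.014 0 0 0;0 -0.183 0.224 -0.014 0 0 0;0 -0.183 0.224 -0.014 0 0 0;0 -0.183 0.224 -0.014 0 0 0;1 -0.183 0.224 -0.014 0 0 0;1 -0.183 0.224 -0.014 0 0 0;1 -0.183 0.224 -0.014 0 0 0;1 -0.183 0.224 -0.014 0 0 0;1 -0.183 0.224 -0.014 0 0 0;1 -0.183 0.224 -0.014 0 0 0"}}

```text
t: 3.05
eef_pos: [0.4414, 0.2798, 0.2519]
tool_rot: [-0.0, 0.816, 0.578, 0.0]
contact_force: [1.1, 0.7, 0.8]
gripper_width: -0.003
```

Run:
```python
from fit import *
np.set_printoptions(precision=4,suppress=True)
print(bot.get_obs()['eef_pos'],bot.get_obs()['q'],bot.get_obs()['t'])
p,T=snap('wrist','w1'); 
for t in ['lid','clip_a']:
        for r in nets.outline_of(p,t)[:4]:
            m=r['region'].astype(np.uint8); 
            cs=max(cv2.findContours(m,0,2)[0],key=cv2.contourArea)
            W=np.array([atz(p,c[0].astype(float),.076,T)[:2] for c in cs],np.float32)
            print(t,round(r['score'],2),np.array(r['rect']),cv2.minAreaRect(W*1000))
for r in nets.spot_point(p,'clip_a_tab')[:3]: print(r, atz(p,r['location'],.118,T))
```

```text
[0.4414 0.2798 0.2519] [-0.8392  0.2031  0.1796  1.904  -0.0421  1.0374  0.5912] 3.05
lid 0.76 [190.  173.  324.3 280.8] ((504.71868896484375, 261.0445251464844), (155.76315307617188, 138.56356811523438), 75.62015533447266)
clip_a 0.74 [170.3 207.5 209.5 270.4] ((486.337158203125, 176.8748779296875), (40.89579391479492, 79.27752685546875), 75.34943389892578)
clip_a 0.62 [314.2 200.5 345.3 272.4] ((537.9058227539062, 341.33953857421875), (38.07389450073242, 96.21007537841797), 75.7108383178711)
{'location': [342.0, 243.8], 'score': 0.71} [0.5284 0.3458 0.118 ]
```

View pics/w1.png

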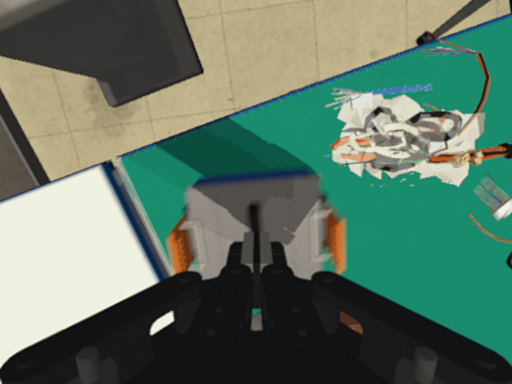

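```bash
cat > plan.py <<'E'
from h import *
import sys
# usage: x y z yaw(deg of tool x) ; multiple waypoints separated by /
def go(args):
    T=pose(); pos=T[:3,3].copy(); Rm=T[:3,:3]
    for w in ' '.join(args).split('/'):
        x,y,z,a=map(float,w.split()); a=np.deg2rad(a)
        d=Rm.T@(np.array([x,y,z])-pos)
        tx=np.array([np.cos(a),np.sin(a),0]); Rt=np.column_stack([tx,np.cross([0,0,-1],tx),[0,0,-1]])
        rv=np.rad2deg(R.from_matrix(Rm.T@Rt).as_rotvec())
        print('shift',np.round(d/.12,3),'L=%.1fmm'%(1000*np.linalg.norm(d)),'minrows',round(np.linalg.norm(d)/.0417,2),'THEN turn',np.round(rv/4,3))
        pos=np.array([x,y,z]); Rm=Rt
    o=bot.get_obs(); print('t',o['t'],'pos',np.round(T[:3,3],4),'yaw',round(np.rad2deg(np.arctan2(T[1,0],T[0,0])),2),'F',np.round(o['contact_force'],1),'w',round(o['gripper_width'],3))
go(sys.argv[1:])
E
python3 plan.py 0.517 0.2987 0.13 75.5 / 0.517 0.2987 0.092 75.5 / .5395 .3858 .092 75.5 / .5395 .3858 .15 75.5 / .497 .2213 .15 75.5 / .497 .2213 .092 75.5 / .4745 .1342 .092 75.5
```

```text
shift [0.353 0.544 1.015] L=144.5mm minrows 3.47 THEN turn [ 0.003 -0.009 -1.252]
shift [0.    0.    0.317] L=38.0mm minrows 0.91 THEN turn [0. 0. 0.]
shift [ 0.75 -0.    0.  ] L=90.0mm minrows 2.16 THEN turn [0. 0. 0.]
shift [ 0.     0.    -0.483] L=58.0mm minrows 1.39 THEN turn [0. 0. 0.]
shift [-1.416  0.     0.   ] L=169.9mm minrows 4.07 THEN turn [0. 0. 0.]
shift [0.    0.    0.483] L=58.0mm minrows 1.39 THEN turn [0. 0. 0.]
shift [-0.75  0.    0.  ] L=90.0mm minrows 2.16 THEN turn [0. 0. 0.]
t 3.25 pos [0.4413 0.2805 0.2518] yaw 70.49 F [-0.5  0.7  0.1] w 0.004
```

Call:
{"fn": "apply_moves", "kwargs": {"moves": "1 0.088 0.136 0.1 0 0 0;1 0.088 0.136 0.2 0 0 0;1 0.088 0.136 0.2 0 0 0;1 0.088 0.136 0.2 0 0 0;1 0 0 0.1 0 0 -0.63;1 0 0 0.1 0 0 -0.62;1 0 0 0.2 0 0 0;1 0 0 0.16 0 0 0;1 0 0 0.07 0 0 0;1 0 0 0 0 0 0"}}

```text
t: 4.08
eef_pos: [0.5142, 0.3002, 0.0896]
tool_rot: [-0.0, 0.789, 0.614, -0.002]
contact_force: [-0.6, 0.0, 0.6]
gripper_width: -0.001
```

Call:
{"fn": "apply_moves", "kwargs": {"moves": "1 0.075 0 0 0 0 0;1 0.075 0 0 0 0 0;1 0.075 0 0 0 0 0;1 0.075 0 0 0 0 0;1 0.075 0 0 0 0 0;1 0.075 0 0 0 0 0"}}

```text
t: 4.58
eef_pos: [0.5298, 0.3524, 0.092]
tool_rot: [0.0, 0.79, 0.613, -0.0]
contact_force: [-1.0, -2.8, -0.5]
gripper_width: -0.001
```

Contact with the clip (about 3 N). Pushing on.

Call:
{"fn": "apply_moves", "kwargs": {"moves": "1 0.075 0 0 0 0 0;1 0.075 0 0 0 0 0;1 0.075 0 0 0 0 0;1 0.075 0 0 0 0 0;1 0 0 0 0 0 0;1 0 0 0 0 0 0"}}

```text
t: 5.08
eef_pos: [0.5386, 0.3879, 0.0919]
tool_rot: [-0.0, 0.79, 0.614, 0.0]
contact_force: [-0.7, 0.1, -0.1]
gripper_width: -0.0
```

```bash
python3 - <<'E'
from fit import *
p,T=snap('side','s2')
a=cv2.imread('pics/s2.png')[130:300,90:300]; cv2.imwrite('pics/s2c.png',cv2.resize(a,None,fx=3,fy=3,interpolation=cv2.INTER_CUBIC))
E
python3 plan.py  .5395 .3858 .15 75.5
```

```text
shift [-0.007  0.01  -0.485] L=58.2mm minrows 1.4 THEN turn [ 0.001 -0.001  0.04 ]
t 5.1333 pos [0.5386 0.3869 0.0918] yaw 75.66 F [ 0.9 -0.4  0.4] w 0.005
```

View pics/s2c.png

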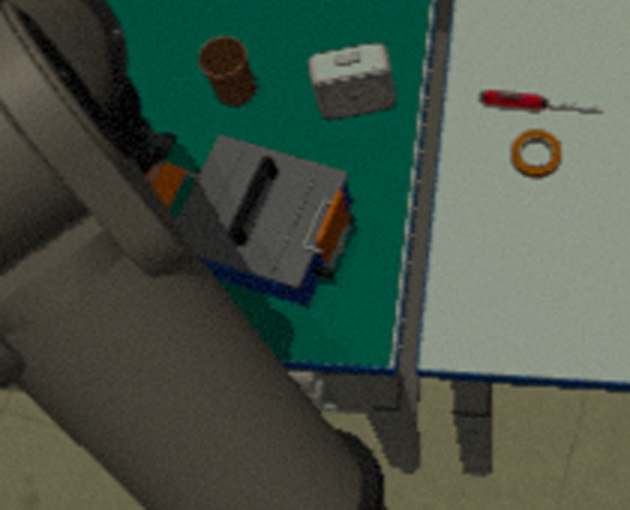

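Call:
{"fn": "apply_moves", "kwargs": {"moves": "1 0 0 -0.25 0 0 0;1 0 0 -0.24 0 0 0;1 -0.28 0 0 0 0 0;1 -0.28 0 0 0 0 0;1 -0.28 0 0 0 0 0;1 -0.28 0 0 0 0 0;1 -0.28 0 0 0 0 0;1 0 0 0.2 0 0 0;1 0 0 0.2 0 0 0;1 0 0 0.09 0 0 0;1 0 0 0 0 0 0"}}

```text
t: 6.05
eef_pos: [0.4952, 0.2228, 0.0898]
tool_rot: [-0.0, 0.79, 0.613, -0.002]
contact_force: [0.3, 0.3, 0.0]
gripper_width: 0.002
```

Call:
{"fn": "apply_moves", "kwargs": {"moves": "1 -0.075 0 0 0 0 0;1 -0.075 0 0 0 0 0;1 -0.075 0 0 0 0 0;1 -0.075 0 0 0 0 0;1 -0.075 0 0 0 0 0;1 -0.075 0 0 0 0 0"}}

```text
t: 6.55
eef_pos: [0.4838, 0.1714, 0.0925]
tool_rot: [-0.0, 0.79, 0.613, 0.001]
contact_force: [0.8, 1.8, -1.2]
gripper_width: -0.002
```

Call:
{"fn": "apply_moves", "kwargs": {"moves": "1 -0.075 0 0 0 0 0;1 -0.075 0 0 0 0 0;1 -0.075 0 0 0 0 0;1 -0.075 0 0 0 0 0;1 0 0 0 0 0 0"}}

```text
t: 6.97
eef_pos: [0.4737, 0.1339, 0.0916]
tool_rot: [0.0, 0.791, 0.612, -0.001]
contact_force: [0.1, 0.1, -0.4]
gripper_width: 0.003
```

```bash
python3 plan.py .507 .260 .14 75.5 / .507 .26 .087 75.5
```

```text
shift [ 1.086  0.005 -0.405] L=139.1mm minrows 3.34 THEN turn [-0.015  0.028 -0.003]
shift [0.    0.    0.442] L=53.0mm minrows 1.27 THEN turn [0. 0. 0.]
t 6.9667 pos [0.4737 0.1339 0.0916] yaw 75.49 F [ 0.1  0.1 -0.4] w 0.003
```

Call:
{"fn": "apply_moves", "kwargs": {"moves": "1 0 0 -0.3 0 0 0;1 0 0 -0.3 0 0 0;0 0 0 -0.3 0 0 0;0 0.27 -0.1 0 0 0 0;0 0.27 -0.1 0 0 0 0;0 0.27 -0.1 0 0 0 0;0 0.276 -0.1 0 0 0 0;0 0 0 0 0 0 0"}}

```text
t: 7.63
eef_pos: [0.4584, 0.2832, 0.2]
tool_rot: [-0.002, 0.787, 0.617, 0.001]
contact_force: [-0.1, 0.7, 0.0]
gripper_width: 0.499
```

```bash
python3 - <<'E'
from fit import *
np.set_printoptions(precision=4,suppress=True)
p,T=snap('wrist','w3'); 
for t in ['lid','clip_a']:
        for r in nets.outline_of(p,t)[:4]:
            m=r['region'].astype(np.uint8); 
            cs=max(cv2.findContours(m,0,2)[0],key=cv2.contourArea)
            W=np.array([atz(p,c[0].astype(float),.076,T)[:2] for c in cs],np.float32)
            print(t,round(r['score'],2),np.array(r['rect']),cv2.minAreaRect(W*1000))
snap('side','s3');snap('top','t3')
a=cv2.imread('pics/s3.png')[130:300,90:300]; cv2.imwrite('pics/s3c.png',cv2.resize(a,None,fx=3,fy=3,interpolation=cv2.INTER_CUBIC))
E
python3 plan.py .507 .260 .14 75.5 / .507 .26 .087 75.5
```

```text
lid 0.61 [165.2 172.3 327.3 304.1] ((508.31488037109375, 260.8035888671875), (154.3418731689453, 143.43731689453125), 76.07903289794922)
clip_a 0.83 [329.7 196.8 384.7 253.3] ((520.3001708984375, 373.08172607421875), (57.09993362426758, 60.95952606201172), 79.65030670166016)
clip_a 0.63 [107.1 191.8 170.7 253.8] ((464.17559814453125, 160.62896728515625), (55.21745681762695, 61.07210922241211), 77.30472564697266)
shift [-0.011  0.402  0.497] L=76.7mm minrows 1.84 THEN turn [-0.002  0.016  0.008]
shift [0.    0.    0.442] L=53.0mm minrows 1.27 THEN turn [0. 0. 0.]
t 7.8833 pos [0.4607 0.2734 0.1996] yaw 75.53 F [ 0.   0.4 -0.3] w 0.498
```

View pics/s3c.png

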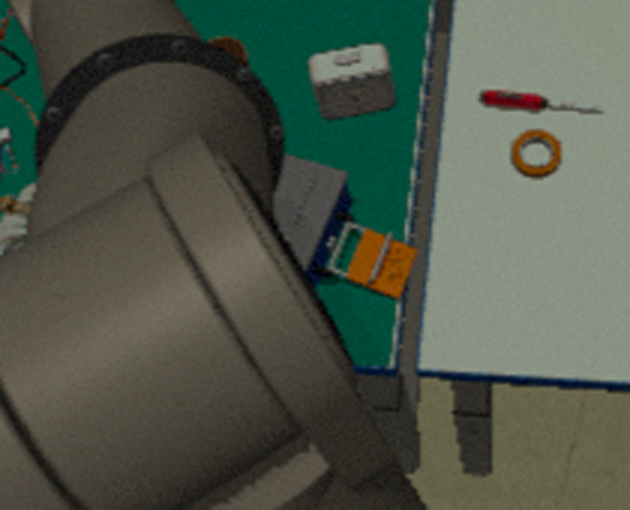

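View pics/w3.png

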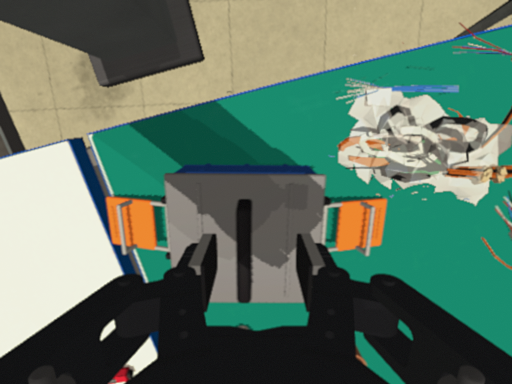

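```bash
python3 - <<'E'
from fit import *
T=pose(); p=imaging.read_camera('wrist')
for uv in [(245,201),(245,298)]: print(atz(p,uv,.111,T))
E
python3 plan.py .510 .261 .12 76 / .510 .261 .088 76
```

```text
[0.45791214 0.26429387 0.111     ]
[0.54949326 0.23967097 0.111     ]
shift [0.004 0.423 0.664] L=94.5mm minrows 2.27 THEN turn [-0.     0.012 -0.122]
shift [0.    0.    0.267] L=32.0mm minrows 0.77 THEN turn [0. 0. 0.]
t 7.9333 pos [0.4608 0.2733 0.1997] yaw 75.51 F [-0.6  0.2  0.2] w 0.501
```

Call:
{"fn": "apply_moves", "kwargs": {"moves": "0 0 0.13 0.2 0 0 0;0 0 0.13 0.2 0 0 0;0 0 0.13 0.2 0 0 0;0 0 0 0.2 0 0 0;0 0 0 0.13 0 0 0;0 0 0 0 0 0 0"}}

```text
t: 8.43
eef_pos: [0.5041, 0.2605, 0.085]
tool_rot: [0.0, 0.791, 0.612, -0.003]
contact_force: [-1.0, -0.2, -0.3]
gripper_width: 0.5
```

```bash
python3 plan.py .506 .2615 .088 75.7
```

```text
shift [ 0.012  0.013 -0.025] L=3.7mm minrows 0.09 THEN turn [-0.056  0.073 -0.047]
t 8.4333 pos [0.5041 0.2605 0.085 ] yaw 75.51 F [-1.  -0.2 -0.3] w 0.5
```

Call:
{"fn": "apply_moves", "kwargs": {"moves": "1 0 0 0 0 0 0;1 0 0 0 0 0 0;1 0 0 0 0 0 0;1 0 0 0 0 0 0;1 0 0 0 0 0 0;1 0 0 0 0 0 0", "force": 60}}

```text
t: 8.93
eef_pos: [0.5067, 0.2632, 0.0898]
tool_rot: [0.0, 0.79, 0.613, 0.001]
contact_force: [-0.5, -2.1, 6.7]
gripper_width: 0.148
```

Call:
{"fn": "apply_moves", "kwargs": {"moves": "1 0 0 -0.05 0 0 0;1 0 0 -0.1 0 0 0;1 0 0 -0.15 0 0 0;1 0 0 -0.2 0 0 0;1 0 0 -0.25 0 0 0;1 0 0 -0.25 0 0 0;1 0 0 0 0 0 0;1 0 0 0 0 0 0"}}

```text
t: 9.6
eef_pos: [0.5067, 0.2643, 0.2109]
tool_rot: [-0.0, 0.79, 0.613, 0.002]
contact_force: [-0.3, -0.1, -2.9]
gripper_width: 0.151
```

```bash
python3 - <<'E'
from fit import *
snap('side','s4');snap('wrist','w4')
a=cv2.imread('pics/s4.png')[130:300,90:300]; a=cv2.resize(a,None,fx=2.26,fy=2.26,interpolation=cv2.INTER_CUBIC)[:384]
cv2.imwrite('pics/s4c.png',cv2.resize(np.hstack([a,cv2.imread('pics/w4.png')]),None,fx=.8,fy=.8))
E
python3 plan.py .48 -.06 .2 90
```

```text
shift [-2.661  0.465  0.067] L=324.3mm minrows 7.78 THEN turn [-0.014  0.007 -3.584]
t 9.7 pos [0.505  0.2632 0.2078] yaw 75.66 F [ 0.1 -0.7 -3.9] w 0.149
```

View pics/s4c.png

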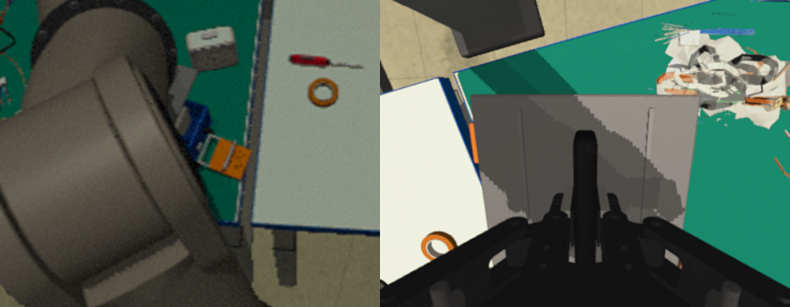

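Call:
{"fn": "apply_moves", "kwargs": {"moves": "1 -0.1 0.02 0 0 0 0;1 -0.22 0.04 0 0 0 0;1 -0.28 0.05 0 0 0 0;1 -0.28 0.05 0 0 0 0;1 -0.28 0.05 0 0 0 0;1 -0.28 0.05 0 0 0 0;1 -0.28 0.05 0 0 0 0;1 -0.28 0.05 0 0 0 0;1 -0.28 0.05 0 0 0 0;1 -0.25 0.04 0 0 0 0;1 -0.13 0.02 0 0 0 0;1 0 0 0 0 0 0"}}

```text
t: 10.7
eef_pos: [0.4789, -0.0653, 0.2072]
tool_rot: [-0.0, 0.792, 0.61, -0.002]
contact_force: [-0.3, -0.8, -2.2]
gripper_width: 0.15
```

Call:
{"fn": "apply_moves", "kwargs": {"moves": "1 0 0 0.1 0 0 -0.6;1 0 0 0.2 0 0 -0.6;1 0 0 0.2 0 0 -0.6;1 0 0 0.2 0 0 -0.6;1 0 0 0.2 0 0 -0.6;1 0 0 0.2 0 0 -0.6;1 0 0 0.1 0 0 0;1 0 0 0.1 0 0 0;1 0 0 0 0 0 0;1 0 0 0 0 0 0"}}

```text
t: 11.53
eef_pos: [0.48, -0.0598, 0.0514]
tool_rot: [-0.001, 0.707, 0.707, -0.001]
contact_force: [-0.8, 0.2, -1.5]
gripper_width: 0.147
```

```bash
python3 - <<'E'
from fit import *
snap('side','s5');snap('wrist','w5')
a=cv2.imread('pics/s5.png')
cv2.imwrite('pics/s5c.png',cv2.resize(np.hstack([a,cv2.imread('pics/w5.png')]),None,fx=.78,fy=.78))
E
python3 plan.py .48 -.06 .0255 90
```

```text
shift [-0.001 -0.011  0.226] L=27.1mm minrows 0.65 THEN turn [ 0.003 -0.     0.012]
t 11.6333 pos [ 0.4813 -0.0599  0.0526] yaw 90.05 F [ 0.4  0.1 -2.4] w 0.15
```

View pics/s5c.png

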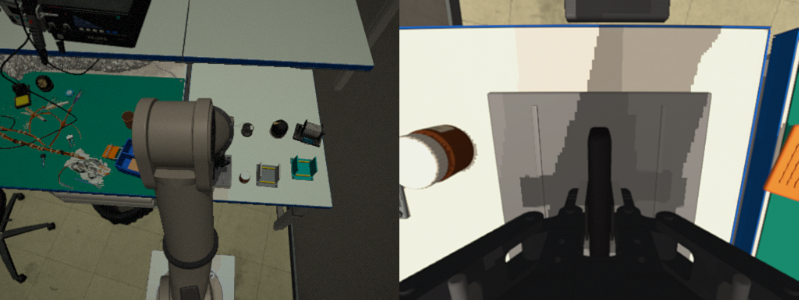

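Call:
{"fn": "apply_moves", "kwargs": {"moves": "1 0 0 0.06 0 0 0;1 0 0 0.06 0 0 0;1 0 0 0.05 0 0 0;1 0 0 0.035 0 0 0;1 0 0 0.025 0 0 0;1 0 0 0 0 0 0;1 0 0 0 0 0 0"}}

```text
t: 12.22
eef_pos: [0.4809, -0.0599, 0.0248]
tool_rot: [-0.0, 0.707, 0.707, -0.0]
contact_force: [-2.5, 0.7, 4.1]
gripper_width: 0.148
```

Down on the bench (weight off, slight push). Release to half-open and lift.

Call:
{"fn": "apply_moves", "kwargs": {"moves": "0 0 0 0 0 0 0;0 0 0 0 0 0 0;0 0 0 0 0 0 0;0 0 0 -0.1 0 0 0;0 0 0 -0.2 0 0 0;-1 0 0 -0.3 0 0 0;-1 0 0 -0.3 0 0 0;-1 0 0 -0.3 0 0 0;-1 0 0 -0.25 0 0 0;-1 0 0 0 0 0 0"}}

```text
t: 13.05
eef_pos: [0.485, -0.0602, 0.2045]
tool_rot: [0.003, 0.707, 0.707, 0.004]
contact_force: [0.7, 0.9, 0.7]
gripper_width: 1.002
```

```bash
python3 - <<'E'
from fit import *
np.set_printoptions(precision=4,suppress=True)
p,T=snap('wrist','w6')
for r in nets.outline_of(p,'lid')[:2]:
            m=r['region'].astype(np.uint8); 
            cs=max(cv2.findContours(m,0,2)[0],key=cv2.contourArea)
            W=np.array([atz(p,c[0].astype(float),.011,T)[:2] for c in cs],np.float32)
            print(round(r['score'],2),np.array(r['rect']),cv2.minAreaRect(W*1000))
E
python3 plan.py .43 .28 .25 75.7
```

```text
0.8 [190.9 112.4 327.3 229.2] ((483.28076171875, -59.345458984375), (140.96791076660156, 155.00796508789062), 0.05234116315841675)
shift [ 2.832 -0.431 -0.419] L=347.4mm minrows 8.33 THEN turn [ 0.046 -0.013  3.588]
t 13.15 pos [ 0.4822 -0.0598  0.1998] yaw 90.05 F [0.5 0.1 0.1] w 0.997
```

View pics/w6.png

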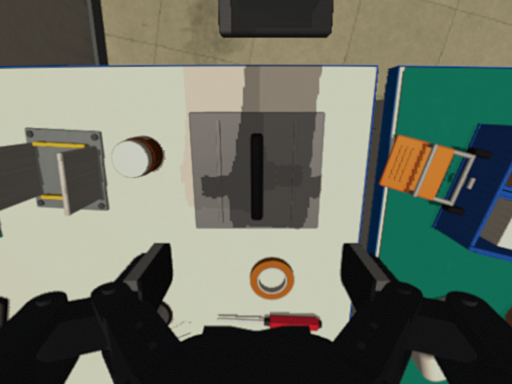

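Call:
{"fn": "apply_moves", "kwargs": {"moves": "-1 0.2 -0.03 -0.05 0 0 0;-1 0.3 -0.045 -0.05 0 0 0;-1 0.3 -0.045 -0.05 0 0 0.5;-1 0.3 -0.045 -0.05 0 0 0.5;-1 0.3 -0.045 -0.05 0 0 0.5;-1 0.3 -0.045 -0.05 0 0 0.5;-1 0.3 -0.045 -0.04 0 0 0.5;-1 0.3 -0.045 -0.03 0 0 0.5;-1 0.3 -0.045 -0.03 0 0 0.59;-1 0.2 -0.04 0 0 0 0;-1 0 0 0 0 0 0;-1 0 0 0 0 0 0"}}

```text
t: 14.15
eef_pos: [0.4609, 0.2795, 0.2445]
tool_rot: [-0.0, 0.789, 0.615, -0.002]
contact_force: [-0.7, -1.2, -0.8]
gripper_width: 1.003
```

```bash
python3 - <<'E'
from fit import *
np.set_printoptions(precision=4,suppress=True)
p,T=snap('wrist','w7'); print(T[:3,3])
for t,z in [('crate',.07),('white_carton',.06),('brown_carton',.047)]:
  for r in nets.outline_of(p,t)[:2]:
            m=r['region'].astype(np.uint8); 
            cs=max(cv2.findContours(m,0,2)[0],key=cv2.contourArea)
            W=np.array([atz(p,c[0].astype(float),z,T)[:2] for c in cs],np.float32)
            print(t,round(r['score'],2),np.array(r['rect']),cv2.minAreaRect(W*1000))
E
python3 plan.py .43 .28 .25 75.7
```

```text
[0.4609 0.2795 0.2445]
crate 0.84 [129.3 156.  374.4 271.6] ((503.2186279296875, 262.40057373046875), (287.3706970214844, 145.26837158203125), 75.3929443359375)
white_carton 0.71 [219.8 220.9 275.4 261.1] ((536.542724609375, 249.08682250976562), (63.37154006958008, 55.55860900878906), 75.9736099243164)
brown_carton 0.71 [225.6 166.9 273.7 209.6] ((475.6683044433594, 267.7282409667969), (51.44717788696289, 52.28303527832031), 76.7279281616211)
shift [-0.04  -0.266 -0.034] L=32.5mm minrows 0.78 THEN turn [-0.012  0.023 -0.035]
t 14.35 pos [0.4621 0.2767 0.2458] yaw 75.56 F [0.1 0.2 0.8] w 0.997
```

View pics/w7.png

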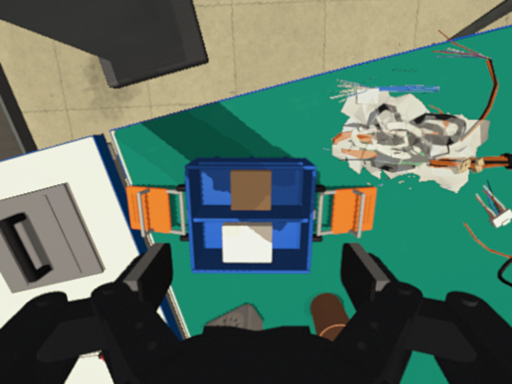

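Run:
```python
from fit import *
np.set_printoptions(precision=4,suppress=True)
p,T=snap('wrist','w8'); print(T[:3,3])
u=np.array([np.cos(np.deg2rad(75.6)),np.sin(np.deg2rad(75.6))]);v=np.array([u[1],-u[0]]);C=np.array([.507,.261])
for t,z in [('white_carton',.06),('brown_carton',.047)]:
  for r in nets.outline_of(p,t)[:1]:
            m=r['region'].astype(np.uint8); 
            cs=max(cv2.findContours(m,0,2)[0],key=cv2.contourArea)
            W=np.array([atz(p,c[0].astype(float),z,T)[:2] for c in cs],np.float32)
            print(t,round(r['score'],2),np.array(r['rect']),cv2.minAreaRect(W*1000))
            L=np.array([[(w-C)@v,(w-C)@u] for w in W]); print(L.min(0),L.max(0))
hsv=cv2.cvtColor(p['image'],cv2.COLOR_RGB2HSV)
m=((hsv[...,1]<50)&(hsv[...,2]>150)).astype(np.uint8); m[:210]=0;m[275:]=0;m[:,:195]=0;m[:,310:]=0
ys,xs=np.nonzero(m); print(xs.min(),xs.max(),ys.min(),ys.max())
for q in [(xs.min(),240),(xs.max()+1,240),(247,ys.min()),(247,ys.max()+1)]:
    w=atz(p,np.array(q,float),.06,T)[:2]; print(q,(w-C)@v,(w-C)@u)
# crate rim top corners
a=cv2.imread('pics/w8.png')[140:290,110:390]; cv2.imwrite('pics/w8c.png',cv2.resize(a,None,fx=2.8,fy=2.8,interpolation=cv2.INTER_CUBIC))
```

```text
[0.4621 0.2767 0.2458]
white_carton 0.64 [222.  217.4 278.7 257.2] ((536.7203369140625, 249.49888610839844), (62.329410552978516, 55.63262939453125), 75.64019775390625)
[ 0.0038 -0.0349] [0.0595 0.0274]
brown_carton 0.83 [229.7 165.6 276.2 207.4] ((475.8465576171875, 268.9095458984375), (50.12553405761719, 49.459129333496094), 75.61920928955078)
[-0.0569 -0.0251] [-0.0074  0.025 ]
225 274 223 259
(np.int64(225), 240) 0.031735872842304697 -0.035081101435742945
(np.int64(275), 240) 0.03170129248552612 0.027416075479621865
(247, np.int64(223)) 0.009049681126811983 -0.007376149958645612
(247, np.int64(260)) 0.059453742296865314 -0.007822690233713587
```

View pics/w8c.png

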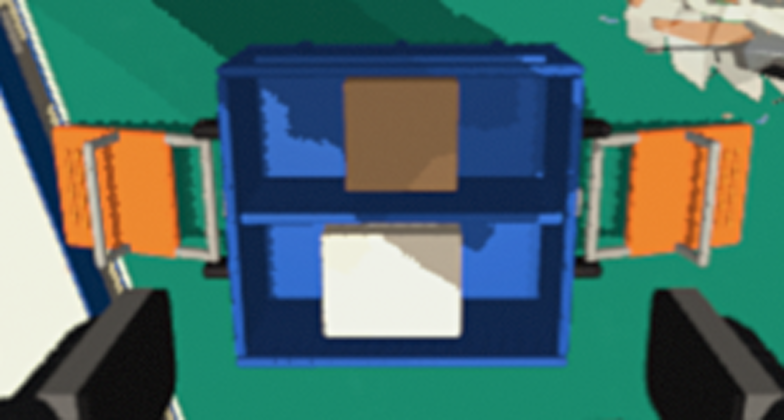

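```bash
python3 plan.py .5388 .2489 .12 75.6 / .5388 .2489 .016 75.6
```

```text
shift [-0.071  0.677  1.055] L=150.6mm minrows 3.61 THEN turn [-0.001  0.004 -0.002]
shift [0.    0.    0.867] L=104.0mm minrows 2.49 THEN turn [0. 0. 0.]
t 14.5 pos [0.4623 0.2774 0.2466] yaw 75.59 F [-0.6  0.2  0.6] w 1.0
```

Call:
{"fn": "apply_moves", "kwargs": {"moves": "-1 -0.014 0.135 0.2 0 0 0;-1 -0.014 0.135 0.22 0 0 0;-1 -0.014 0.135 0.22 0 0 0;-1 -0.014 0.135 0.22 0 0 0;-1 -0.015 0.137 0.19 0 0 0;-1 0 0 0 0 0 0;-1 0 0 0 0 0 0;-1 0 0 0 0 0 0"}}

```text
t: 15.17
eef_pos: [0.5387, 0.2505, 0.1215]
tool_rot: [-0.0, 0.79, 0.613, 0.0]
contact_force: [-0.2, 0.9, -0.0]
gripper_width: 1.0
```

```bash
python3 plan.py .5388 .2489 .016 75.6;  python3 - <<'E'
from fit import *
snap('wrist','w9')
E
```

```text
shift [-0.014  0.004  0.879] L=105.5mm minrows 2.53 THEN turn [ 0.003 -0.012  0.019]
t 15.1667 pos [0.5387 0.2505 0.1215] yaw 75.67 F [-0.2  0.9 -0. ] w 1.0
```

View pics/w9.png

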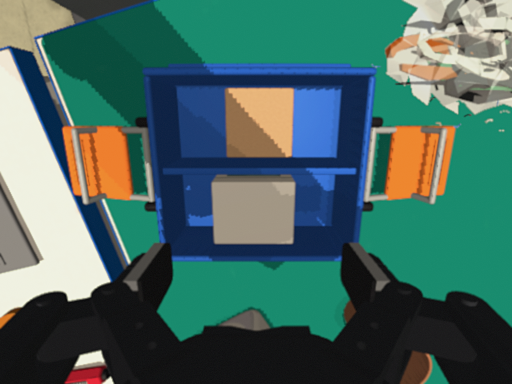

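Call:
{"fn": "apply_moves", "kwargs": {"moves": "-1 -0.014 0 0.15 0 0 0;-1 0 0 0.15 0 0 0;-1 0 0 0.15 0 0 0;-1 0 0 0.15 0 0 0;-1 0 0 0.12 0 0 0;-1 0 0 0.1 0 0 0;-1 0 0 0.06 0 0 0;-1 0 0 0 0 0 0;-1 0 0 0 0 0 0"}}

```text
t: 15.97
eef_pos: [0.5385, 0.249, 0.0157]
tool_rot: [0.0, 0.79, 0.614, 0.0]
contact_force: [-0.1, 0.7, -1.0]
gripper_width: 1.003
```

Call:
{"fn": "apply_moves", "kwargs": {"moves": "0.2 0 0 0 0 0 0;0.2 0 0 0 0 0 0;0.2 0 0 0 0 0 0;0.2 0 0 0 0 0 0;0.2 0 0 0 0 0 0;0.2 0 0 0 0 0 0", "force": 30}}

```text
t: 16.47
eef_pos: [0.539, 0.2488, 0.0162]
tool_rot: [0.0, 0.79, 0.613, 0.001]
contact_force: [-0.8, -0.6, 6.0]
gripper_width: 0.718
```

Call:
{"fn": "apply_moves", "kwargs": {"moves": "0.2 0 0 -0.05 0 0 0;0.2 0 0 -0.1 0 0 0;0.2 0 0 -0.15 0 0 0;0.2 0 0 -0.2 0 0 0;0.2 0 0 -0.25 0 0 0;0.2 0 0 -0.25 0 0 0;0.2 0 0 -0.25 0 0 0;0.2 0 0 -0.15 0 0 0;0.2 0 0 0 0 0 0;0.2 0 0 0 0 0 0"}}

```text
t: 17.3
eef_pos: [0.5386, 0.2487, 0.1844]
tool_rot: [0.0, 0.79, 0.613, 0.001]
contact_force: [0.4, 0.9, -3.7]
gripper_width: 0.721
```

```bash
python3 - <<'E'
from fit import *
snap('wrist','w10')
E
python3 plan.py .58 -.22 .19 90
```

```text
shift [-3.694  1.306 -0.059] L=470.3mm minrows 11.28 THEN turn [-6.000e-03  3.000e-03 -3.577e+00]
t 17.35 pos [0.5377 0.2483 0.1829] yaw 75.69 F [-0.1  0.3 -3.2] w 0.726
```

View pics/w10.png

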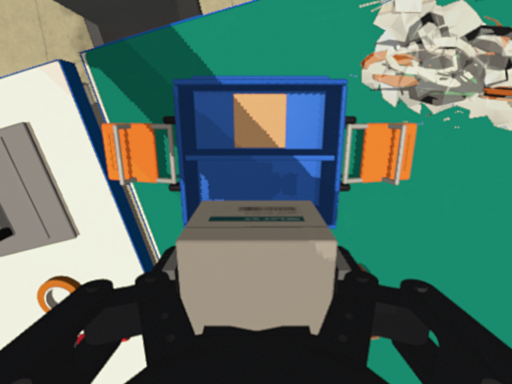

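Call:
{"fn": "apply_moves", "kwargs": {"moves": "0.2 -0.1 0.035 0 0 0 0;0.2 -0.2 0.07 0 0 0 0;0.2 -0.26 0.092 0 0 0 0;0.2 -0.28 0.099 0 0 0 0;0.2 -0.28 0.099 0 0 0 0;0.2 -0.28 0.099 0 0 0 0;0.2 -0.28 0.099 0 0 0 0;0.2 -0.28 0.099 0 0 0 0;0.2 -0.28 0.099 0 0 0 0;0.2 -0.28 0.099 0 0 0 0;0.2 -0.28 0.099 0 0 0 0;0.2 -0.28 0.099 0 0 0 0"}}

```text
t: 18.35
eef_pos: [0.5715, -0.1445, 0.1813]
tool_rot: [-0.001, 0.79, 0.613, -0.001]
contact_force: [0.5, 0.0, -1.9]
gripper_width: 0.721
```

Call:
{"fn": "apply_moves", "kwargs": {"moves": "0.2 -0.26 0.092 0 0 0 -0.6;0.2 -0.2 0.07 0 0 0 -0.6;0.2 -0.12 0.06 0 0 0 -0.6;0.2 0 0 0 0 0 -0.6;0.2 0 0 0.1 0 0 -0.6;0.2 0 0 0.15 0 0 -0.58;0.2 0 0 0.15 0 0 0;0.2 0 0 0.15 0 0 0;0.2 0 0 0 0 0 0;0.2 0 0 0 0 0 0"}}

```text
t: 19.18
eef_pos: [0.5822, -0.2158, 0.115]
tool_rot: [-0.002, 0.707, 0.707, -0.001]
contact_force: [-0.6, -0.2, -1.1]
gripper_width: 0.724
```

```bash
python3 - <<'E'
from fit import *
snap('wrist','w11'); print(bot.get_obs()['q'])
E
python3 plan.py .58 -.22 .0125 90
```

```text
[ 0.11881159  0.52106207  0.18240156  1.79407498 -0.12097547  0.83925169
  1.92883484]
shift [-0.033 -0.027  0.866] L=104.1mm minrows 2.5 THEN turn [-0.029 -0.001 -0.009]
t 19.2333 pos [ 0.5835 -0.216   0.1165] yaw 89.96 F [-0.4 -0.4 -1.2] w 0.721
```

View pics/w11.png

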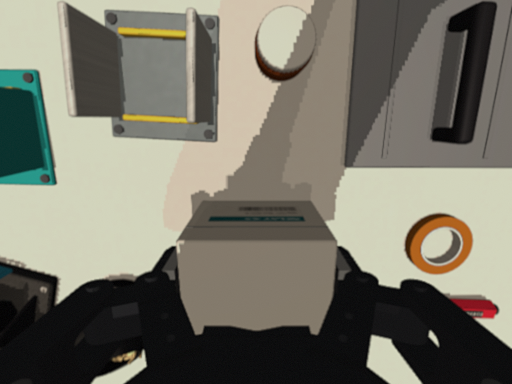

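Call:
{"fn": "apply_moves", "kwargs": {"moves": "0.2 -0.033 -0.027 0.15 0 0 0;0.2 0 0 0.15 0 0 0;0.2 0 0 0.15 0 0 0;0.2 0 0 0.13 0 0 0;0.2 0 0 0.1 0 0 0;0.2 0 0 0.08 0 0 0;0.2 0 0 0.05 0 0 0;0.2 0 0 0.03 0 0 0;0.2 0 0 0.02 0 0 0;0.2 0 0 0 0 0 0;0.2 0 0 0 0 0 0"}}

```text
t: 20.15
eef_pos: [0.5815, -0.2195, 0.0144]
tool_rot: [0.0, 0.707, 0.707, 0.0]
contact_force: [-0.1, -0.1, -2.5]
gripper_width: 0.725
```

```bash
python3 plan.py .58 -.22 .011 90
```

```text
shift [-0.004 -0.013  0.028] L=3.7mm minrows 0.09 THEN turn [0.012 0.003 0.001]
t 20.15 pos [ 0.5815 -0.2195  0.0144] yaw 90.0 F [-0.1 -0.1 -2.5] w 0.725
```

Call:
{"fn": "apply_moves", "kwargs": {"moves": "0.2 0 0 0.01 0 0 0;0.2 0 0 0.01 0 0 0;0.2 0 0 0.01 0 0 0;0.2 0 0 0 0 0 0"}}

```text
t: 20.48
eef_pos: [0.5815, -0.2195, 0.0112]
tool_rot: [0.0, 0.707, 0.707, 0.0]
contact_force: [-2.0, 0.0, 5.0]
gripper_width: 0.72
```

Call:
{"fn": "apply_moves", "kwargs": {"moves": "-1 0 0 0 0 0 0;-1 0 0 0 0 0 0;-1 0 0 0 0 0 0;-1 0 0 0 0 0 0;-1 0 0 -0.1 0 0 0;-1 0 0 -0.2 0 0 0;-1 0 0 -0.25 0 0 0;-1 0 0 -0.25 0 0 0;-1 0 0 -0.25 0 0 0;-1 0 0 -0.25 0 0 0;-1 0 0 -0.25 0 0 0;-1 0 -0.2 -0.1 0 0 0"}}

```text
t: 21.48
eef_pos: [0.5624, -0.2192, 0.2138]
tool_rot: [0.004, 0.706, 0.708, 0.003]
contact_force: [1.2, 0.5, 1.4]
gripper_width: 1.001
```

Call:
{"fn": "apply_moves", "kwargs": {"moves": "-1 0 -0.25 0 0 0 0;-1 0 -0.15 0 0 0 0;-1 0 0 0 0 0 0;-1 0 0 0 0 0 0;-1 0 0 0 0 0 0"}}

```text
t: 21.9
eef_pos: [0.51, -0.2193, 0.209]
tool_rot: [0.001, 0.707, 0.707, 0.001]
contact_force: [0.4, 0.8, -0.2]
gripper_width: 1.001
```

```bash
python3 - <<'E'
from fit import *
np.set_printoptions(precision=4,suppress=True)
p,T=snap('wrist','w12'); print(T[:3,3])
for t,z in [('white_carton',.055),('bay',.005)]:
  for r in nets.outline_of(p,t)[:2]:
            m=r['region'].astype(np.uint8); 
            cs=max(cv2.findContours(m,0,2)[0],key=cv2.contourArea)
            W=np.array([atz(p,c[0].astype(float),z,T)[:2] for c in cs],np.float32)
            print(t,round(r['score'],2),np.array(r['rect']),cv2.minAreaRect(W*1000))
for r in nets.spot_point(p,'bay_seat'): print(r,atz(p,r['location'],.005,T))
E
```

```text
[ 0.51   -0.2193  0.209 ]
white_carton 0.59 [226.2 212.5 284.5 261.3] ((573.67919921875, -219.0001983642578), (66.07498931884766, 61.4085693359375), 0.05525544658303261)
bay 0.88 [  0.7 144.  117.7 225.2] ((525.2556762695312, -473.0057678222656), (152.83761596679688, 109.22660827636719), 89.37677001953125)
bay 0.62 [138.5 104.8 237.1 192.7] ((480.44439697265625, -303.00201416015625), (114.20159149169922, 99.35926055908203), 87.08531188964844)
{'location': [195.5, 148.5], 'score': 0.64} [ 0.4782 -0.2924  0.005 ]
{'location': [78.7, 179.7], 'score': 0.64} [ 0.5166 -0.4413  0.005 ]
```

View pics/w12.png

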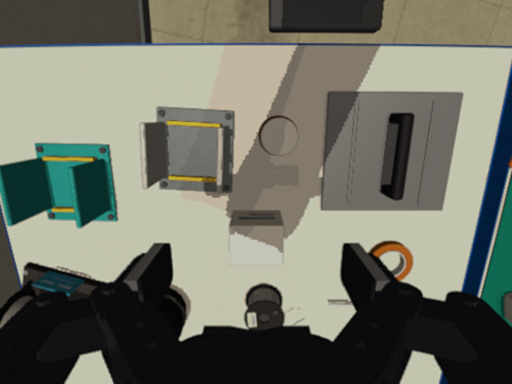

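```bash
python3 - <<'E'
import cv2
a=cv2.imread('pics/w12.png')[95:275,130:300]; cv2.imwrite('pics/w12c.png',cv2.resize(a,None,fx=3.3,fy=3.3,interpolation=cv2.INTER_CUBIC))
E
```

```text
(no output)
```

View pics/w12c.png

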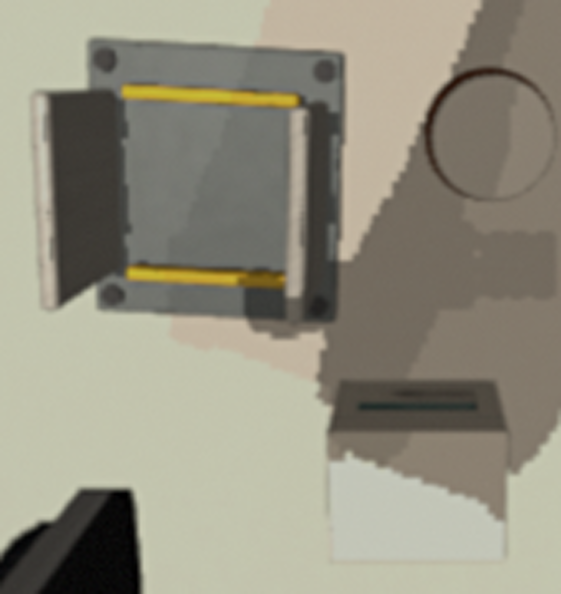

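```bash
cat > bayfit.py <<'E'
from fit import *
from scipy.optimize import least_squares
def fitbay(p,T,crop,s,obs):
    # obs: list of ((u,v) crop px, local xyz)
    uv=np.array([[o[0][0]/s+crop[0],o[0][1]/s+crop[1]] for o in obs])-0.5+0.5/s
    L=np.array([o[1] for o in obs])
    def P(q):
        c,sn=np.cos(q[2]),np.sin(q[2]); W=L.copy(); W[:,0]=q[0]+c*L[:,0]-sn*L[:,1]; W[:,1]=q[1]+sn*L[:,0]+c*L[:,1]
        return proj(p,W,T)
    r=least_squares(lambda q:(P(q)-uv).ravel(),[.48,-.295,0],loss='soft_l1')
    print('bay',np.round(r.x[:2],4),'yaw',np.rad2deg(r.x[2])); print(np.round((P(r.x)-uv),1).tolist()); return r.x
E
python3 - <<'E'
from bayfit import *
T=pose(); p=imaging.read_camera('wrist'); print(T[:3,3])
B=.005;H=.071
# image right = world +y, image down = +x
obs=[((90,38),(-.05,-.046,B)),((343,53),(-.05,.046,B)),((335,320),(.05,.046,B)),((98,308),(.05,-.046,B)),
((32,93),(-.033,-.041,H)),((48,93),(-.033,-.035,H)),((43,308),(.033,-.041,H)),((58,303),(.033,-.035,H)),
((291,107),(-.033,.035,H)),((307,109),(-.033,.041,H)),((287,318),(.033,.035,H)),((303,318),(.033,.041,H)),]
fitbay(p,T,(130,95),3.3,obs); fitbay(p,T,(130,95),3.3,obs[:4]); fitbay(p,T,(130,95),3.3,obs[4:])
s=3.3
for q,n in [((335,382),'tl'),((495,382),'tr'),((329,430),'top l'),((507,430),'top r'),((330,560),'bl'),((504,560),'br')]:
    z=0 if q[1]<400 else .055
    print(n,atz(p,(q[0]/s+130-.35,q[1]/s+95-.35),z,T))
E
```

```text
[ 0.50990073 -0.21916956  0.20811032]
bay [ 0.4806 -0.2926] yaw -3.1774212880641852
[[-1.3, -0.8], [1.4, -0.8], [0.8, 1.4], [-0.8, 1.0], [-1.3, -1.2], [0.1, -0.8], [-1.2, 0.9], [0.2, 2.7], [-0.0, -1.0], [1.4, -1.2], [-0.2, 2.0], [0.9, 2.3]]
bay [ 0.4806 -0.2926] yaw -3.2142440329399053
[[-1.3, -0.8], [1.4, -0.8], [0.8, 1.4], [-0.8, 1.0]]
bay [ 0.4805 -0.2926] yaw -3.152916510368955
[[-1.4, -1.2], [0.1, -0.8], [-1.2, 0.9], [0.2, 2.7], [-0.0, -1.0], [1.4, -1.3], [-0.2, 1.9], [0.9, 2.3]]
tl [ 0.55771872 -0.25139735  0.        ]
tr [ 0.55762776 -0.18861964  0.        ]
top l [ 0.55634115 -0.24877282  0.055     ]
top r [ 0.55625804 -0.18903601  0.055     ]
bl [ 0.60501331 -0.24962301  0.055     ]
br [ 0.60493665 -0.1887055   0.055     ]
```

Call:
{"fn": "apply_moves", "kwargs": {"moves": "-1 -0.2 0.03 0.05 0 0 0;-1 -0.25 0.03 0.05 0 0 0;-1 -0.18 0.02 0.05 0 0 0;-1 0 0 0 0 0 0;-1 0 0 0 0 0 0;-1 0 0 0 0 0 0"}}

```text
t: 22.65
eef_pos: [0.519, -0.2942, 0.1899]
tool_rot: [-0.0, 0.707, 0.707, 0.0]
contact_force: [0.1, 0.8, 0.5]
gripper_width: 0.998
```

```bash
python3 - <<'E'
from fit import *
p,T=snap('wrist','w13'); print(T[:3,3]); np.save('T13.npy',T)
import pickle; pickle.dump(p,open('p13.pkl','wb'))
q=proj(p,[[.4806,-.2926,.005]],T)[0].astype(int); print(q)
x0,y0=q[0]-90,max(q[1]-85,0); print(x0,y0)
a=cv2.imread('pics/w13.png')[y0:y0+180,x0:x0+200]; cv2.imwrite('pics/w13c.png',cv2.resize(a,None,fx=4,fy=4,interpolation=cv2.INTER_CUBIC)[:600])
E
```

```text
[ 0.51898561 -0.29419872  0.18991244]
[257 144]
167 59
```

View pics/w13c.png

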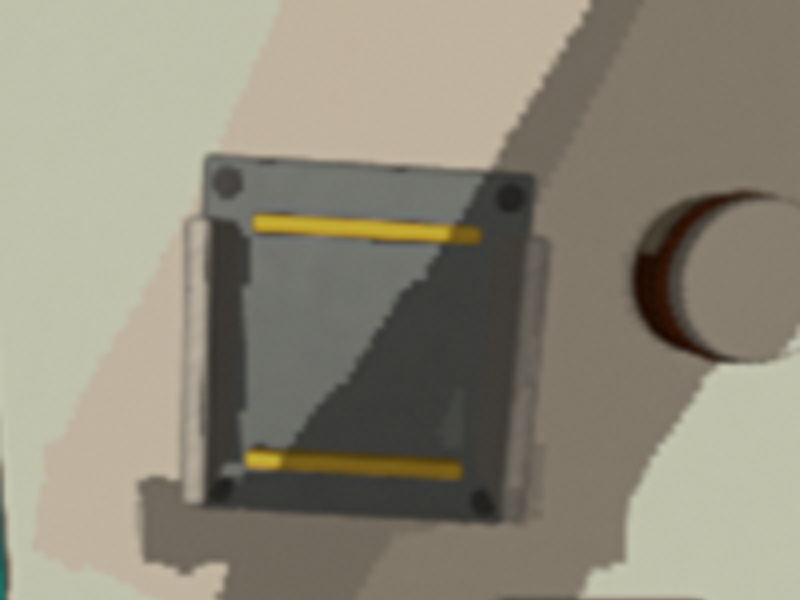

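```bash
python3 - <<'E'
from bayfit import *
import pickle; p=pickle.load(open('p13.pkl','rb')); T=np.load('T13.npy')
B=.005;H=.071
obs=[((205,155),(-.05,-.046,B)),((535,175),(-.05,.046,B)),((500,521),(.05,.046,B)),
((190,217),(-.033,-.041,H)),((210,219),(-.033,-.035,H)),((183,500),(.033,-.041,H)),((203,503),(.033,-.035,H)),
((528,236),(-.033,.035,H)),((548,238),(-.033,.041,H)),((503,520),(.033,.035,H)),((523,522),(.033,.041,H)),]
fitbay(p,T,(167,59),4,obs); fitbay(p,T,(167,59),4,obs[:3]); fitbay(p,T,(167,59),4,obs[3:])
E
python3 plan.py .5806 -.2192 .20 -3 / .5806 -.2192 .027 -3
```

```text
bay [ 0.4813 -0.2936] yaw -3.2025796817320487
[[-0.9, -0.7], [0.9, -0.6], [1.2, 1.4], [-1.7, -0.8], [0.1, -0.9], [-1.2, 1.5], [0.2, 1.1], [-0.1, -0.4], [1.6, -0.5], [-0.6, 0.9], [0.7, 0.8]]
bay [ 0.4816 -0.2943] yaw -3.404683880842463
[[-1.3, -0.6], [0.4, -0.2], [0.5, 1.8]]
bay [ 0.4812 -0.2935] yaw -3.17273366117422
[[-1.6, -0.8], [0.2, -1.0], [-1.0, 1.4], [0.4, 1.0], [-0.0, -0.5], [1.7, -0.6], [-0.5, 0.8], [0.8, 0.7]]
shift [ 0.621  0.513 -0.082] L=97.1mm minrows 2.33 THEN turn [-1.1000e-02 -7.0000e-03  2.3272e+01]
shift [0.    0.    1.442] L=173.0mm minrows 4.15 THEN turn [0. 0. 0.]
t 22.7 pos [ 0.5191 -0.2938  0.1901] yaw 90.09 F [-0.1  0.1  0.4] w 1.002
```

Call:
{"fn": "apply_moves", "kwargs": {"moves": "-1 0.15 0.12 -0.04 0 0 0;-1 0.2 0.17 -0.04 0 0 0;-1 0.17 0.15 0 0 0 0;-1 0.1 0.073 0 0 0 0;-1 0 0 0 0 0 0.98;-1 0 0 0 0 0 0.98;-1 0 0 0 0 0 0.98;-1 0 0 0 0 0 0.98;-1 0 0 0 0 0 0.98;-1 0 0 0 0 0 0.98;-1 0 0 0 0 0 0.98;-1 0 0 0 0 0 0.98"}}

```text
t: 23.7
eef_pos: [0.5799, -0.22, 0.1999]
tool_rot: [-0.0, 0.872, 0.489, -0.0]
contact_force: [-0.1, 0.6, 0.6]
gripper_width: 0.998
```

Call:
{"fn": "apply_moves", "kwargs": {"moves": "-1 0 0 0 0 0 0.98;-1 0 0 0 0 0 0.98;-1 0 0 0 0 0 0.98;-1 0 0 0 0 0 0.98;-1 0 0 0 0 0 0.98;-1 0 0 0 0 0 0.98;-1 0 0 0 0 0 0.98;-1 0 0 0 0 0 0.98;-1 0 0 0 0 0 0.98;-1 0 0 0 0 0 0.98;-1 0 0 0 0 0 0.98;-1 0 0 0 0 0 0.98"}}

```text
t: 24.7
eef_pos: [0.5799, -0.2199, 0.1998]
tool_rot: [-0.0, 0.995, 0.1, -0.0]
contact_force: [0.6, -0.1, 1.0]
gripper_width: 1.003
```

Call:
{"fn": "apply_moves", "kwargs": {"moves": "-1 0 0 0 0 0 0.98;-1 0 0 0 0 0 0.98;-1 0 0 0 0 0 0.98;-1 0 0 0 0 0 0;-1 0 0 0 0 0 0"}}

```text
t: 25.12
eef_pos: [0.5801, -0.22, 0.1998]
tool_rot: [-0.0, 1.0, 0.0, -0.0]
contact_force: [0.3, -0.3, -0.9]
gripper_width: 1.0
```

```bash
python3 - <<'E'
from fit import *
p,T=snap('wrist','w14'); print(T[:3,3])
for r in nets.outline_of(p,'white_carton')[:1]:
            m=r['region'].astype(np.uint8); 
            cs=max(cv2.findContours(m,0,2)[0],key=cv2.contourArea)
            W=np.array([atz(p,c[0].astype(float),.055,T)[:2] for c in cs],np.float32)
            print(round(r['score'],2),np.array(r['rect']),cv2.minAreaRect(W*1000),W.min(0),W.max(0))
E
python3 plan.py .5806 -.2192 .08 0 / .5806 -.2192 .016 0
```

```text
[ 0.58006928 -0.2200103   0.19980418]
0.65 [231.9 150.6 286.5 216.2] ((582.492431640625, -216.49435424804688), (50.58345031738281, 67.56063842773438), 0.055774569511413574) [ 0.5572163  -0.25029552] [ 0.6077914  -0.18269485]
shift [ 0.004 -0.009  0.999] L=119.9mm minrows 2.87 THEN turn [-0.003  0.002 -0.007]
shift [0.    0.    0.533] L=64.0mm minrows 1.53 THEN turn [0. 0. 0.]
t 25.2167 pos [ 0.5801 -0.2203  0.1999] yaw -0.03 F [-0.3 -0.5 -0.6] w 0.997
```

View pics/w14.png

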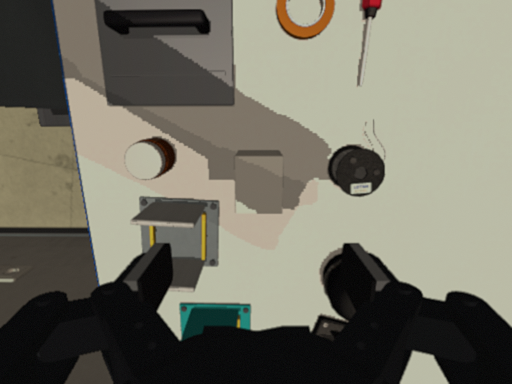

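Call:
{"fn": "apply_moves", "kwargs": {"moves": "-1 0.009 -0.008 0.2 0 0 0;-1 0 0 0.25 0 0 0;-1 0 0 0.25 0 0 0;-1 0 0 0.25 0 0 0;-1 0 0 0.2 0 0 0;-1 0 0 0.15 0 0 0;-1 0 0 0.13 0 0 0;-1 0 0 0.1 0 0 0;-1 0 0 0 0 0 0;-1 0 0 0 0 0 0"}}

```text
t: 26.05
eef_pos: [0.5812, -0.2197, 0.0161]
tool_rot: [-0.0, 1.0, -0.001, -0.0]
contact_force: [0.3, -0.4, 1.5]
gripper_width: 1.0
```

Call:
{"fn": "apply_moves", "kwargs": {"moves": "0.5 0 0 0 0 0 0;0.5 0 0 0 0 0 0;0.5 0 0 0 0 0 0;0.5 0 0 0 0 0 0;0.5 0 0 0 0 0 0;0.5 0 0 0 0 0 0;0.5 0 0 0 0 0 0", "force": 30}}

```text
t: 26.63
eef_pos: [0.5823, -0.2199, 0.0174]
tool_rot: [0.0, 1.0, -0.001, 0.001]
contact_force: [-0.6, 0.3, 6.9]
gripper_width: 0.577
```

Call:
{"fn": "apply_moves", "kwargs": {"moves": "0.5 0 0 -0.05 0 0 0;0.5 0 0 -0.1 0 0 0;0.5 0 0 -0.2 0 0 0;0.5 0 0 -0.25 0 0 0;0.5 0 0 -0.25 0 0 0;0.5 0 0 -0.25 0 0 0;0.5 0 0 -0.1 0 0 0.4;0.5 0 0 0 0 0 0.4;0.5 0 0 0 0 0 0;0.5 0 0 0 0 0 0"}}

```text
t: 27.47
eef_pos: [0.5804, -0.219, 0.1591]
tool_rot: [-0.0, 1.0, -0.029, -0.001]
contact_force: [-0.8, 0.3, -2.3]
gripper_width: 0.579
```

```bash
python3 - <<'E'
from fit import *
p,T=snap('wrist','w15'); print(T[:3,3])
E
python3 plan.py .4813 -.2937 .155 -3.2
```

```text
[ 0.58039822 -0.21895285  0.1591167 ]
shift [-0.787  0.669  0.033] L=124.0mm minrows 2.97 THEN turn [-0.009  0.042 -0.028]
t 27.5167 pos [ 0.5802 -0.219   0.1587] yaw -3.31 F [ 0.4  0.  -1.7] w 0.578
```

View pics/w15.png

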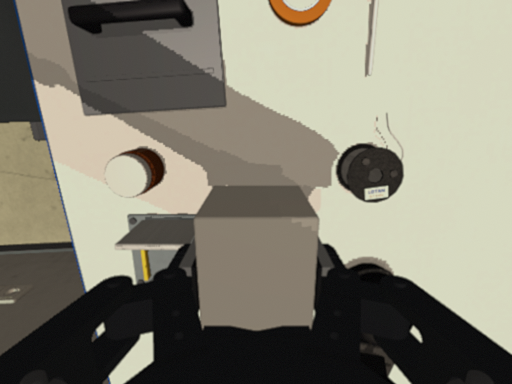

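Call:
{"fn": "apply_moves", "kwargs": {"moves": "0.5 -0.1 0.085 0 0 0 0;0.5 -0.15 0.13 0 0 0 0;0.5 -0.2 0.17 0 0 0 0;0.5 -0.19 0.16 0 0 0 0;0.5 -0.1 0.085 0 0 0 -0.03;0.5 -0.047 0.043 0 0 0 0;0.5 0 0 0.15 0 0 0;0.5 0 0 0.15 0 0 0;0.5 0 0 0 0 0 0;0.5 0 0 0 0 0 0"}}

```text
t: 28.35
eef_pos: [0.4817, -0.294, 0.1231]
tool_rot: [-0.001, 1.0, -0.028, -0.001]
contact_force: [1.3, -0.9, -1.1]
gripper_width: 0.582
```

```bash
python3 - <<'E'
from fit import *
p,T=snap('wrist','w16'); print(T[:3,3])
p,T=snap('side','s16')
a=cv2.imread('pics/s16.png')[160:280,290:430]; a=cv2.resize(a,None,fx=3.2,fy=3.2,interpolation=cv2.INTER_CUBIC)
cv2.imwrite('pics/c16.png',cv2.resize(np.hstack([a[:384],cv2.imread('pics/w16.png')]),None,fx=.83,fy=.83))
E
python3 plan.py .4813 -.2942 .0224 -3.2
```

```text
[ 0.48172442 -0.29395395  0.12314582]
shift [-0.014 -0.005  0.852] L=102.3mm minrows 2.45 THEN turn [ 0.004 -0.003 -0.001]
t 28.45 pos [ 0.4829 -0.2948  0.1247] yaw -3.2 F [ 0.4 -0.3 -1.9] w 0.583
```

View pics/c16.png

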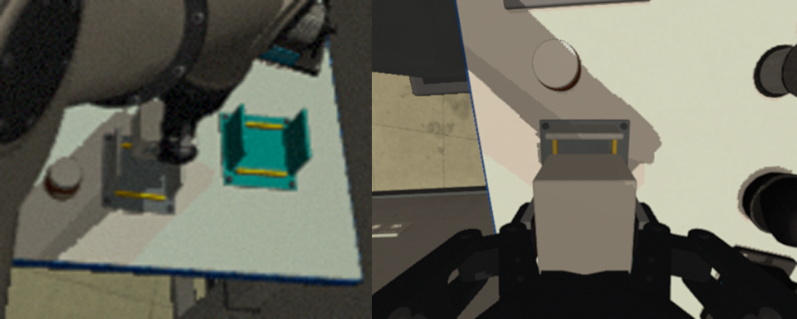

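Call:
{"fn": "apply_moves", "kwargs": {"moves": "0.5 -0.012 -0.004 0.06 0 0 0;0.5 0 0 0.1 0 0 0;0.5 0 0 0.1 0 0 0;0.5 0 0 0.08 0 0 0;0.5 0 0 0.06 0 0 0;0.5 0 0 0 0 0 0;0.5 0 0 0 0 0 0"}}

```text
t: 29.03
eef_pos: [0.4806, -0.2942, 0.0756]
tool_rot: [-0.0, 1.0, -0.028, -0.001]
contact_force: [0.2, 0.0, -1.2]
gripper_width: 0.577
```

```bash
python3 - <<'E'
from fit import *
p,T=snap('wrist','w17'); print(T[:3,3])
cv2.imwrite('pics/c17.png',cv2.resize(cv2.imread('pics/w17.png')[110:330,150:370],None,fx=2.7,fy=2.7,interpolation=cv2.INTER_CUBIC))
E
python3 plan.py .4813 -.2942 .0224 -3.2
```

```text
[ 0.48057148 -0.29415662  0.07559509]
shift [ 0.003 -0.002  0.448] L=53.7mm minrows 1.29 THEN turn [ 0.002  0.004 -0.013]
t 29.0833 pos [ 0.4809 -0.2944  0.0761] yaw -3.25 F [ 0.7 -0.3 -1.8] w 0.58
```

View pics/c17.png

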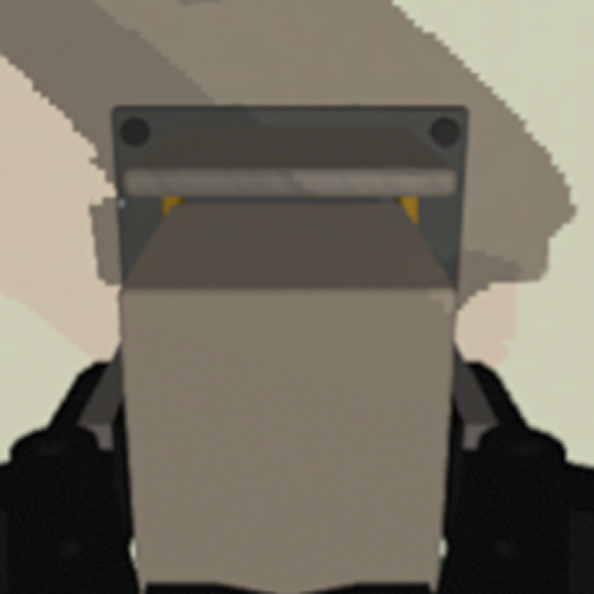

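Call:
{"fn": "apply_moves", "kwargs": {"moves": "0.5 0 0 0.06 0 0 0;0.5 0 0 0.08 0 0 0;0.5 0 0 0.08 0 0 0;0.5 0 0 0.07 0 0 0;0.5 0 0 0.05 0 0 0;0.5 0 0 0.04 0 0 0;0.5 0 0 0.03 0 0 0;0.5 0 0 0 0 0 0;0.5 0 0 0 0 0 0"}}

```text
t: 29.83
eef_pos: [0.4809, -0.2943, 0.027]
tool_rot: [-0.0, 1.0, -0.028, -0.0]
contact_force: [1.2, -0.2, -1.5]
gripper_width: 0.58
```

Call:
{"fn": "apply_moves", "kwargs": {"moves": "0.5 0 0 0.01 0 0 0;0.5 0 0 0.01 0 0 0;0.5 0 0 0.01 0 0 0;0.5 0 0 0 0 0 0"}}

```text
t: 30.17
eef_pos: [0.481, -0.2941, 0.0234]
tool_rot: [-0.0, 1.0, -0.028, 0.0]
contact_force: [0.4, 0.1, -2.0]
gripper_width: 0.58
```

Call:
{"fn": "apply_moves", "kwargs": {"moves": "0.5 0 0 0.008 0 0 0;0.5 0 0 0.008 0 0 0;0.5 0 0 0 0 0 0"}}

```text
t: 30.42
eef_pos: [0.4811, -0.2942, 0.0224]
tool_rot: [-0.0, 1.0, -0.028, 0.0]
contact_force: [-2.4, 2.1, 7.7]
gripper_width: 0.58
```

Call:
{"fn": "apply_moves", "kwargs": {"moves": "-0.6 0 0 0 0 0 0;-0.6 0 0 0 0 0 0;-0.6 0 0 0 0 0 0;-0.6 0 0 0 0 0 0;-0.6 0 0 -0.1 0 0 0;-0.6 0 0 -0.2 0 0 0;-0.6 0 0 -0.3 0 0 0;-0.6 0 0 -0.3 0 0 0;-0.6 0 0 -0.3 0 0 0;-0.6 0 0 -0.3 0 0 0;-0.6 0 -0.25 0 0 0 0;-0.6 0 -0.25 0 0 0 0"}}

```text
t: 31.42
eef_pos: [0.4852, -0.2363, 0.205]
tool_rot: [0.001, 1.0, -0.031, 0.003]
contact_force: [0.8, 1.0, -0.5]
gripper_width: 0.798
```

Call:
{"fn": "apply_moves", "kwargs": {"moves": "-0.6 0 -0.3 0 0 0 0;-0.6 0 -0.1 0 0 0 0;-0.6 0 0 0 0 0 0;-0.6 0 0 0 0 0 0;-0.6 0 0 0 0 0 0"}}

```text
t: 31.83
eef_pos: [0.4869, -0.1876, 0.2021]
tool_rot: [0.0, 1.0, -0.029, 0.0]
contact_force: [0.7, -0.6, -0.2]
gripper_width: 0.8
```

```bash
python3 - <<'E'
from fit import *
p,T=snap('wrist','w18'); print(T[:3,3])
u=np.deg2rad(-3.2);c,s=np.cos(u),np.sin(u)
for x,y in [(-.025,-.031),(.025,-.031),(.025,.031),(-.025,.031)]:
    print(np.round(proj(p,[[.4813+c*x-s*y,-.2937+s*x+c*y,.06]],T)[0],1))
for n in ['side','top']: snap(n,n+'18')
a=cv2.imread('pics/side18.png')[130:280,90:440]; b=cv2.imread('pics/top18.png')[130:280,90:410]
a=cv2.resize(a,(784,336)); b=cv2.resize(b,(560,262)); b=cv2.copyMakeBorder(b,0,0,0,224,0)
cv2.imwrite('pics/c18.png',np.vstack([a,b]))
E
```

```text
[ 0.48685256 -0.18756628  0.20208107]
[234.7 302. ]
[277.8 301.9]
[278.9 253.5]
[233.4 253.5]
```

View pics/w18.png

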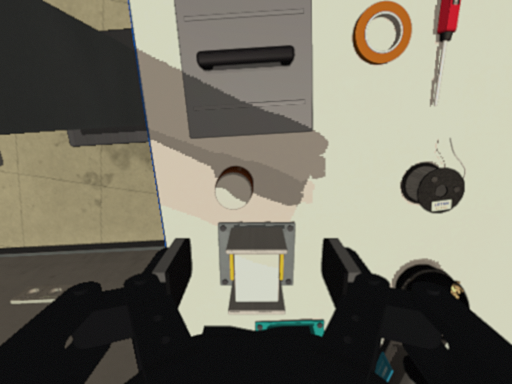

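View pics/c18.png

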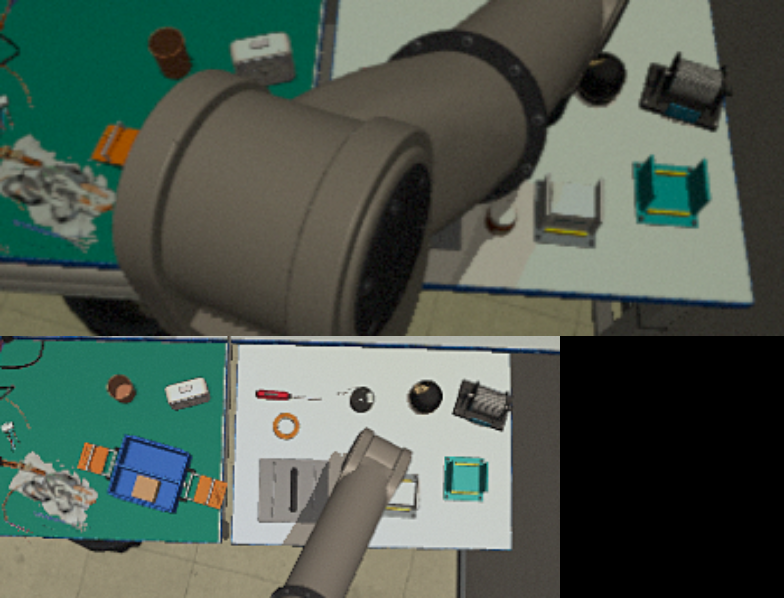

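```bash
python3 -c "
from station import bot
print(bot.hand_in(), bot.get_obs()['t'])"
```

```text
the job is handed in; nothing more can be done
the job is handed in; nothing more can be done
```

The job is done and handed in at about 32 s of the 72 s allowed.

- **Clips:** I pushed both orange clips outward with the shut fingers, and they sprang open. The last top picture still shows both open.
- **Lid:** It lies flat, handle up, at about (0.48, -0.06) on the white bench, clear of the crate.
- **White carton:** I lifted it out across its long faces, set it upright on the bench, and took it again across its other two faces. I then lowered it into the grey bay, not the turquoise one. The floor stopped it at the expected tool height (0.0224 m), with a push of about 8 N. After release it stands square between the cheeks, with its top within about 1–2 px of where a fully seated carton should appear.
- **Left alone:** In the last top picture the brown carton is in the crate, and nothing else looks moved. I checked the bystanders by eye only.

Two checks were weaker. My bay fit left errors of 1–2 px, about 1–2 mm, because the camera scale is slightly off. In the final side view the arm hid the lid and part of the crate, so those rest on the top and wrist pictures.

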